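Snap the cover onto a gas filter housing

ROBOT

A 6-joint arm with a two-finger parallel gripper is mounted at the origin on a cart in front of the work surface, level with it; the furniture and walls round the work are solid. World frame = base frame: x ahead of the robot, y to its left, z up, the work surface at z = 0. Lengths are in m, angles in rad, forces in N, time in s.
With the tool pointing down it reaches from about 0.425 to 0.95 m from the base axis. Payload 3.5 kg.
Tool frame: the origin (TCP) lies on the centre line of the jaws, within the pads' length; the fingertips stand 25 mm ahead of it and the grasp point (between the pads) lies 6 mm ahead of it (ctrl.finger_overhang is the distance from the TCP to the fingertips, in m); z points along the fingers, y is the line along which they close (so a half turn about z gives the same grasp; the last joint's range is limited). The gripper opens to 85 mm and grips with 20 to 120 N. Pads are 22 mm wide; open, the fingers measure 114 mm over their backs; the gripper's body (76 mm by 85 mm) begins 54 mm behind the grasp point. The pads swing forward as they close: fully open they stand 13 mm farther back than shut.
Start: joints at [1.113, 0.286, 1.577, -0, 1.279, -0.15], TCP at [0.204, 0.643, 0.256] pointing down, gripper open.
Joint ranges: [-2.77, 2.77], [-0.9, 2.22], [0.21, 2.48], [-1.53, 4.67], [0.24, 2.81], [-2.84, 2.84]. Speed limits (rad/s): [2.79, 2.79, 3.14, 3.14, 3.14, 3.14].

INTERFACE

Orientations are given as a unit quaternion [x, y, z, w].
In Python, from plant import get_state, imaging, job, ctrl gives the robot as it stands.
- The arm moves only by the tool jog_arm, never from a script. Its argument "increments" is a list of rows, each an object of numbers: "dx", "dy", "dz": the shift along the world's x, y, z each as a share of 12 cm, from -1 to 1; "ax", "ay", "az": the turn, a rotation vector about the world's x, y, z each as a share of pi/2 rad, from -1 to 1; "gripper": the gripper command: -1 is shut, 1 is fully open, values between are in proportion. A call has 1 to 10 rows; each row is the pose to reach, as a shift and turn from the pose commanded when the call began; what a row does not reach only later rows make up. A row lasts 1/10 s, in which the tool goes at most 50 mm and 8.59 degrees, less where a joint would pass 70% of its speed; a pose out of reach is approached as far as the arm can. A call with a number of a shift or a turn outside -1 to 1 is refused whole. A call with a gripper value outside its range is refused whole. The fingers move at their own pace and stop on an object; "force" is the grip in N (left out, the last holds). Time passes only in rows, so rows that repeat a pose let the fingers close. It gives the time, the measured TCP pose, the force, the opening and the grip force at its end, in the units of the state.
- get_state(): the state, without advancing time (a new reading comes with each control period).
- imaging.read_camera(name): name is "side" or "top"; returns a dict with "frame" (480x640x3 uint8, blue, green, red), "depth" (480x640 float32, m along the optical axis (not along the pixel's ray), 0 where there is no reading), "camera_matrix" (3x3 intrinsics, pixels), "extrinsics" (4x4, takes a point from camera to world coordinates). Camera axes: x right, y up, looking along -z (the intrinsics and any distortion apply to the point x, -y, -z); pixel columns grow to the right and rows downward; lengths in m; the calibration is good to about 2 mm. A picture is of the moment at which its call begins.
- job.sign_off(): hands the job in; it is judged then, once.
The state is a dict: "time": time; "qpos": joint angles; "dq": joint speeds; "joint_efforts": joint torques, N m; "eef_pos": TCP position; "tcp_rot": TCP orientation; "contact_force": force on the tool from outside, world axes, zero at the start; "wrist_torque": the same for the moment, N m; "opening": opening from 0.0 (shut) to 1.0 (fully open); "finger_force": force on a finger pad.
Only numpy, scipy, OpenCV 4.12 (cv2) and the standard library are available. Lean on these libraries where they do the work, as an engineer would, in place of code of your own. Each camera call takes 0.05 s, during which the arm holds its last target. There are 200 camera calls.

TASK

A glass vial was left standing in the open well of the gas filter housing: lift it out and stand it upright in the shallow tray. Then plug the loose cover into the housing and press it down until both spring clips have snapped over its flange, and keep pressing: the program finishes while still gripping the cover by its rib and pushing it down with about 10 N. Do not push the other jar, tin and vial about.

Things in the scene. Friction and masses are not known exactly. Their poses are not given: they have to be found in the camera images.
- housing: Fixed white filter housing on a grey foot plate 90 x 120 x 6 mm; origin at the centre of its underside, z up, long axis y; the same after half a turn. Outside 76 x 96 mm. Open well 54 (x) x 74 (y) mm, floor at z = 14 mm, rim at 44 mm, with a sprung sealing frame on it up to 48 mm. Spring clips 65 mm high stand at both short ends. Gas ports stick out to x = +-50 mm at z = 24 mm.
- housing_rim (a point): Centre of the top of the housing's walls, 44 mm above its underside (under the sealing frame); axes as the housing's.
- seal (a joint): How far the sprung sealing frame on the rim is pressed down: 0 free (4 mm proud of the rim), 0.004 m fully down. Spring about 3 N per mm after a first 0.9 N.
- clip_left (a joint): Angle of the 30 mm wide spring clip at the housing's y = +50 mm end: 0 at rest, grows as it is pushed outward (about 0.1 rad as the flange passes), springs back to 0 once the flange is under its lip. Its nose reaches inward to y = 41 mm: lip underside at z = 50.8 mm, above it a ramp (32 degrees from vertical) from z = 52.8 to 64 mm.
- clip_right (a joint): The same for the clip at the housing's -y end.
- cover: Loose grey cover, about 0.12 kg, standing upright on its plug; origin at the centre of its underside, z up. From below: plug 51 (x) x 71 (y) x 26 mm (lowest 4 mm 46 x 66), flange 66 x 90 mm at z = 26 to 30 mm, grip rib 16 (x) x 44 (y) mm at z = 30 to 62 mm. Goes into the housing with y along the housing's y, either way round; plug play 1.5 mm each side.
- cover_grip (a point): Middle of the cover's rib, 50 mm above its underside; grip across x (16 mm). Underside above the housing's: ramps meet the flange at about 32 mm, pressing then takes up to some 12 to 18 N (at 24 mm), the force then drops to a few N, seal met at 22 mm, clips snap over the flange at about 20.5 mm (keep pressing till then), stop on the rim at 18 mm.
- vial_center (a point): Centre (half-way up, 38.5 mm above its foot) of the closed glass headspace vial that stands upright in the housing's well: 23 mm across, 77 mm high, straight enough to grip anywhere; its upper 43 mm stand above the sealing frame.
- tray: Fixed shallow aluminium tray 100 x 100 x 12 mm, walls and floor 3 mm thick, empty; origin at the centre of its underside. Stands on the left of the worktop.
- other_vial: Bystander: a second vial like the first (23 x 23 x 77 mm) standing on the worktop; origin at the centre of its foot. Leave alone.
- jar: Bystander: small jar with a screw lid, 39 mm across, 47 mm high; origin at the centre of its underside. Leave alone.
- tin: Bystander: flat round tin, 55 mm across, 18 mm high; origin at the centre of its underside. Leave alone.
Mind the look-alikes: they are no part of the job. Leave any black or purple look-alike of the part that bears vial_center alone.

How it is judged:
By the outcome, as a careful person would: the job done as asked, in the order asked, and still so for the second after the job is handed in, while the arm keeps its last pose, push and grip.
It also fails if it takes over 72 s, if anything falls off the work surface, if the arm or the gripper's body presses on something with over 40 N, if the wrist force passes 120 N, or if a joint passes its speed limit or range.

## Working session

There is one attempt and no reset: what is moved stays moved. The work goes in short steps, Python scripts to look and compute and a tool call to move; the robot and the scene stay as the last step left them, time stands still between calls to the robot, and variables do not carry over. Pictures are saved under pics/ and viewed, at most 10 in all, crops included, and the job is handed in when it is done.

Besides the shell and the picture viewer there is one more tool, called as name([rows], argument=value, ...), one row to a line, values as JSON. jog_arm: Moves the arm, as the interface text tells. Shift numbers are shares of 12 cm and turn numbers shares of pi/2 rad, none past 1 either way. Its arguments: {"type":"object","properties":{"increments":{"type":"array"},"force":{"type":"number"}},"required":["increments"]}

```bash
mkdir -p pics
cat > h.py <<'E'
import numpy as np, cv2
from plant import get_state, imaging, job, ctrl
def shot(n):
    d=imaging.read_camera(n); return d
def world(d,u,v,z=None):
    """pixel -> world by depth, or on plane z"""
    K=d["camera_matrix"];T=np.array(d["extrinsics"])
    r=np.array([(u-K[0,2])/K[0,0],-(v-K[1,2])/K[1,1],-1.0])
    if z is None: return (T@np.append(r*d["depth"][int(v),int(u)],1))[:3]
    R=T[:3,:3]@r; return T[:3,3]+R*(z-T[2,3])/R[2]
def cloud(d):
    K=d["camera_matrix"];T=np.array(d["extrinsics"]);D=d["depth"]
    v,u=np.indices(D.shape)
    P=np.stack([(u-K[0,2])/K[0,0]*D,-(v-K[1,2])/K[1,1]*D,-D],-1)
    W=P@T[:3,:3].T+T[:3,3]; W[D==0]=np.nan; return W
E
python3 - <<'E'
from h import *
s=get_state();print({k:np.round(v,3).tolist() for k,v in s.items()},ctrl.finger_overhang)
for n in("top","side"):
    d=shot(n);cv2.imwrite(f"pics/{n}0.png",d["frame"]);np.savez(f"{n}0.npz",**d);print(np.round(d["extrinsics"],3).tolist(),np.array(d["camera_matrix"]).tolist(),[k for k in d])
E
```

```text
{'time': 0.0, 'qpos': [1.113, 0.287, 1.578, 0.0, 1.279, -0.15], 'dq': [0.002, -0.0, 0.0, -0.001, 0.001, -0.001], 'joint_efforts': [0.0, -40.596, -29.264, -0.0, 0.006, -0.0], 'eef_pos': [0.204, 0.643, 0.255], 'tcp_rot': [0.153, 0.988, -0.001, -0.0], 'contact_force': [0.194, -0.62, -0.108], 'wrist_torque': [-0.036, 0.045, -0.022], 'finger_force': 0.0, 'opening': 0.997} 0.025
[[0.028, 0.994, -0.108, 0.422], [-1.0, 0.027, -0.007, 0.1], [-0.004, 0.108, 0.994, 0.917], [0.0, 0.0, 0.0, 1.0]] [[438.0963616380195, 0.0, 319.0891648440658], [0.0, 438.0963616380195, 239.0695873933439], [0.0, 0.0, 1.0]] ['frame', 'depth', 'camera_matrix', 'extrinsics']
[[0.852, 0.343, -0.396, 0.135], [-0.524, 0.571, -0.632, -0.519], [0.009, 0.746, 0.666, 0.71], [0.0, 0.0, 0.0, 1.0]] [[464.55533715040264, 0.0, 320.85257024840035], [0.0, 464.55533715040264, 242.25598598539537], [0.0, 0.0, 1.0]] ['frame', 'depth', 'camera_matrix', 'extrinsics']
```

View pics/top0.png

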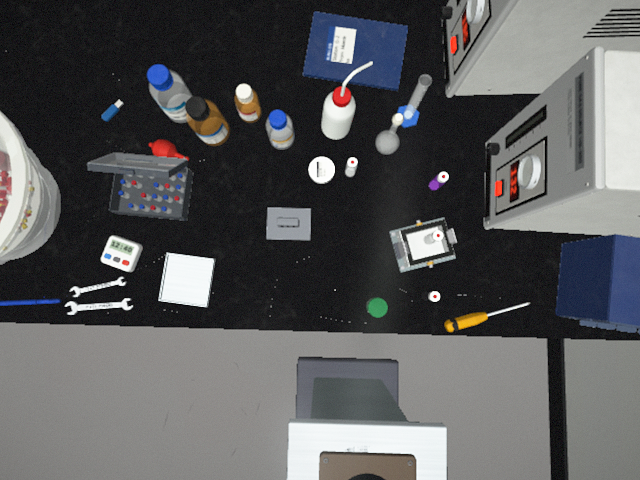

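View pics/side0.png

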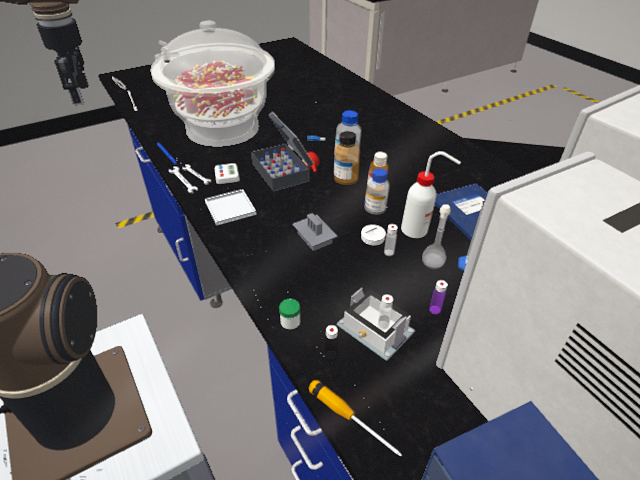

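Top view: tray at (187,280), cover (289,224), housing (423,245). Vial candidates: the one standing in the well (437,236), a second clear one by the tin (350,167), purple (440,180), and a cap at (434,296), probably a black vial. I choose the one in the well, and check it in a close crop.

Run:
```python
from h import *
d=dict(np.load("top0.npz"));e=dict(np.load("side0.npz"))
a=cv2.resize(d["frame"][205:325,360:480],(480,480),interpolation=cv2.INTER_CUBIC)
b=cv2.resize(e["frame"][270:370,310:430],(480,400),interpolation=cv2.INTER_CUBIC)
c=cv2.resize(d["frame"][195:255,255:325],(312,268),interpolation=cv2.INTER_CUBIC)
o=np.zeros((480,800,3),np.uint8);o[:, :480]=a;o[:268,484:796]=c
b=cv2.resize(b,(240,200));o[275:475,500:740]=b
cv2.imwrite("pics/crop0.png",o)
W=cloud(d);V=cloud(e)
def rep(n,W,u0,u1,v0,v1,z0,z1):
    P=W[v0:v1,u0:u1].reshape(-1,3);P=P[(P[:,2]>z0)&(P[:,2]<z1)]
    if len(P)<4: print(n,len(P));return
    r=cv2.minAreaRect((P[:,:2]*1000).astype(np.float32))
    print(n,len(P),"med",np.round(np.median(P,0),4),"rect",np.round(r[0],1),np.round(r[1],1),round(r[2],1))
rep("tray",W,150,225,245,315,.0045,.03)
rep("covflange",W,260,318,200,248,.02,.04)
rep("covrib",W,260,318,200,248,.05,.08)
rep("table",W,230,260,260,300,-.05,.05)
rep("house",W,380,465,210,280,.035,.058)
rep("clips",W,380,465,210,280,.058,.072)
rep("vialtop",W,425,450,220,250,.075,.11)
rep("cap",W,425,445,285,305,.03,.11)
rep("vial2",W,340,362,150,180,.03,.11)
rep("jar",W,360,392,292,322,.03,.11)
rep("S covrib",V,290,340,205,255,.05,.08)
rep("S covfl",V,290,340,205,255,.02,.04)
rep("S vial",V,375,400,290,320,.06,.11)
rep("S house",V,330,420,280,360,.038,.056)
rep("S tray",V,195,265,180,230,.0045,.03)
rep("S cap",V,320,342,320,342,.03,.11)
```

```text
tray 503 med [0.4281 0.3796 0.0092] rect [417.8 378.9] [101.9 121.3] 84.4
covflange 1197 med [0.5438 0.1683 0.0291] rect [548.  169.6] [90.  66.3] 89.8
covrib 189 med [0.5467 0.1686 0.0608] rect [547.  169.7] [15.8 42.1] 1.0
table 1195 med [ 0.4317  0.2599 -0.0009] rect [432.2 260. ] [82.1 61.4] 2.4
house 912 med [ 0.5164 -0.1108  0.0468] rect [ 514.4 -108.8] [ 75.9 102.6] 15.9
clips 157 med [ 0.5186 -0.1136  0.0627] rect [ 515.8 -109.4] [ 31.4 104.6] 15.6
vialtop 97 med [ 0.5233 -0.1181  0.0892] rect [ 523.9 -119. ] [18.7 18.3] 37.4
cap 150 med [ 0.4094 -0.1125  0.0735] rect [ 408.8 -116. ] [20.9 20.3] 38.6
vial2 155 med [0.662  0.0452 0.0713] rect [665.4  44.8] [21.7 20.2] 31.6
jar 321 med [ 0.3843 -0.013   0.0462] rect [383.7 -12.5] [37.2 37.2] 0.6
S covrib 135 med [0.5459 0.1676 0.0599] rect [547.7 171.5] [46.7 17. ] 88.8
S covfl 619 med [0.5401 0.159  0.0294] rect [548.5 172.2] [93.6 67.9] 90.0
S vial 216 med [ 0.5211 -0.121   0.0808] rect [ 523.6 -118.2] [20.7 21.5] 66.6
S house 1082 med [ 0.5026 -0.1203  0.0465] rect [ 480.3 -117.7] [151.  105.8] 17.2
S tray 389 med [0.4327 0.391  0.0086] rect [429.4 423.4] [192.5 106.7] 84.9
S cap 184 med [ 0.4079 -0.1183  0.0714] rect [ 409.7 -115.3] [21.4 20.4] 4.9
```

View pics/crop0.png

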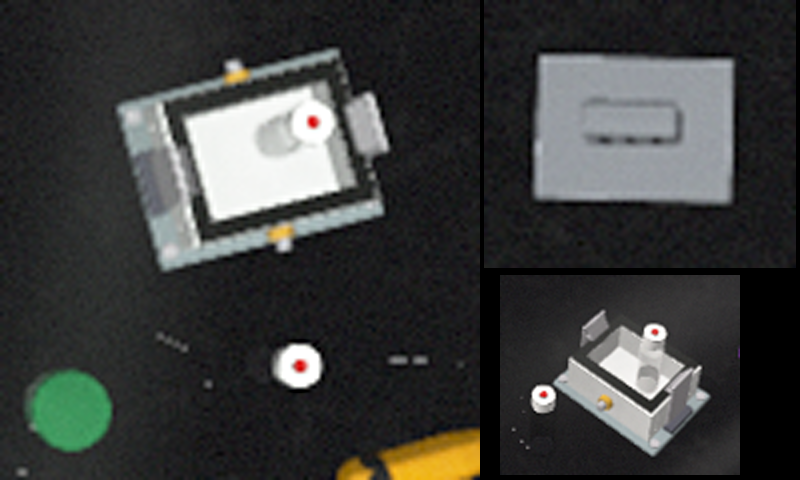

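The crop shows a clear vial in the well (crop 312,122). The separate cap at (300,365) is a vial with a black body, so I leave it alone. Housing yaw is about 15.8° and the cover is at about 0°. Moving over to the vial.

jog_arm([
  {"dx": 0.67, "dy": -1, "az": -0.63, "gripper": 1},
  {"dx": 0.67, "dy": -1, "az": -0.63, "gripper": 1},
  {"dx": 0.67, "dy": -1, "az": -0.63, "gripper": 1},
  {"dx": 0.67, "dy": -1, "az": -0.63, "gripper": 1},
  {"dx": 0.67, "dy": -1, "az": -0.63, "gripper": 1},
  {"dx": 0.67, "dy": -1, "az": -0.63, "gripper": 1},
  {"dx": 0.67, "dy": -1, "az": -0.63, "gripper": 1},
  {"dx": 0.67, "dy": -1, "az": -0.63, "gripper": 1},
])

```text
$.increments[0]: bad value
```

jog_arm([
  {"dx": 0.67, "dy": -1, "gripper": 1},
  {"dx": 0.67, "dy": -1, "gripper": 1},
  {"dx": 0.67, "dy": -1, "gripper": 1},
  {"dx": 0.67, "dy": -1, "gripper": 1},
])

```text
$.increments[0]: bad value
```

jog_arm([
  {"dx": 0.67, "dy": -1, "gripper": 1},
  {"dx": 0.67, "dy": -1, "gripper": 1},
  {"dx": 0.67, "dy": -1, "gripper": 1},
  {"dx": 0.67, "dy": -1, "gripper": 1},
])

```text
$.increments[0]: bad value
```

jog_arm([
  {"dx": 0.2, "dy": -1, "gripper": 1},
  {"dx": 0.2, "dy": -1, "gripper": 1},
  {"dx": 0.2, "dy": -1, "gripper": 1},
  {"dx": 0.2, "dy": -1, "gripper": 1},
])

```text
$.increments[0]: bad value
```

jog_arm([
  {"dx": 0.2, "dy": -1, "gripper": 1},
  {"dx": 0.2, "dy": -1, "gripper": 1},
  {"dx": 0.2, "dy": -1, "gripper": 1},
  {"dx": 0.2, "dy": -1, "gripper": 1},
])

```text
$.increments[0]: bad value
```

jog_arm([
  {"dx": 0.2, "dy": -1, "gripper": 1},
  {"dx": 0.2, "dy": -1, "gripper": 1},
  {"dx": 0.2, "dy": -1, "gripper": 1},
  {"dx": 0.2, "dy": -1, "gripper": 1},
  {"dx": 0.2, "dy": -1, "gripper": 1},
])

```text
$.increments[0]: bad value
```

jog_arm([
  {"dx": 0.67, "dy": -1, "dz": 0, "ax": 0, "ay": 0, "az": -0.63, "gripper": 1},
  {"dx": 0.67, "dy": -1, "dz": 0, "ax": 0, "ay": 0, "az": -0.63, "gripper": 1},
  {"dx": 0.67, "dy": -1, "dz": 0, "ax": 0, "ay": 0, "az": -0.63, "gripper": 1},
  {"dx": 0.67, "dy": -1, "dz": 0, "ax": 0, "ay": 0, "az": -0.63, "gripper": 1},
  {"dx": 0.67, "dy": -1, "dz": 0, "ax": 0, "ay": 0, "az": -0.63, "gripper": 1},
  {"dx": 0.67, "dy": -1, "dz": 0, "ax": 0, "ay": 0, "az": -0.63, "gripper": 1},
  {"dx": 0.67, "dy": -1, "dz": 0, "ax": 0, "ay": 0, "az": -0.63, "gripper": 1},
  {"dx": 0.67, "dy": -1, "dz": 0, "ax": 0, "ay": 0, "az": -0.63, "gripper": 1},
])

```text
time: 0.9
eef_pos: [0.2847, 0.523, 0.2557]
tcp_rot: [0.604, 0.797, -0.001, -0.0]
contact_force: [0.3, -0.3, -0.8]
opening: 1.001
finger_force: 0.0
```

jog_arm([
  {"dx": 0.67, "dy": -1, "dz": 0, "ax": 0, "ay": 0, "az": 0, "gripper": 1},
  {"dx": 0.67, "dy": -1, "dz": 0, "ax": 0, "ay": 0, "az": 0, "gripper": 1},
  {"dx": 0.67, "dy": -1, "dz": 0, "ax": 0, "ay": 0, "az": 0, "gripper": 1},
  {"dx": 0.67, "dy": -1, "dz": 0, "ax": 0, "ay": 0, "az": 0, "gripper": 1},
])

```text
time: 1.3
eef_pos: [0.3675, 0.3998, 0.256]
tcp_rot: [0.605, 0.796, -0.001, 0.001]
contact_force: [-0.6, 0.0, 0.6]
opening: 0.998
finger_force: 0.0
```

jog_arm([
  {"dx": 0.67, "dy": -1, "dz": 0, "ax": 0, "ay": 0, "az": 0, "gripper": 1},
  {"dx": 0.67, "dy": -1, "dz": 0, "ax": 0, "ay": 0, "az": 0, "gripper": 1},
  {"dx": 0.67, "dy": -1, "dz": 0, "ax": 0, "ay": 0, "az": 0, "gripper": 1},
  {"dx": 0.67, "dy": -1, "dz": 0, "ax": 0, "ay": 0, "az": 0, "gripper": 1},
])

```text
time: 1.7
eef_pos: [0.4478, 0.2803, 0.2563]
tcp_rot: [0.606, 0.796, -0.0, 0.001]
contact_force: [0.0, 0.8, -0.2]
opening: 0.999
finger_force: 0.0
```

jog_arm([
  {"dx": 0.2, "dy": -1, "dz": 0, "ax": 0, "ay": 0, "az": 0, "gripper": 1},
  {"dx": 0.2, "dy": -1, "dz": 0, "ax": 0, "ay": 0, "az": 0, "gripper": 1},
  {"dx": 0.2, "dy": -1, "dz": 0, "ax": 0, "ay": 0, "az": 0, "gripper": 1},
  {"dx": 0.2, "dy": -1, "dz": 0, "ax": 0, "ay": 0, "az": 0, "gripper": 1},
])

```text
time: 2.1
eef_pos: [0.4698, 0.1622, 0.2562]
tcp_rot: [0.605, 0.796, -0.0, -0.0]
contact_force: [0.5, 0.9, -0.6]
opening: 1.0
finger_force: 0.0
```

jog_arm([
  {"dx": 0.2, "dy": -1, "dz": 0, "ax": 0, "ay": 0, "az": 0, "gripper": 1},
  {"dx": 0.2, "dy": -1, "dz": 0, "ax": 0, "ay": 0, "az": 0, "gripper": 1},
  {"dx": 0.2, "dy": -1, "dz": 0, "ax": 0, "ay": 0, "az": 0, "gripper": 1},
  {"dx": 0.2, "dy": -1, "dz": 0, "ax": 0, "ay": 0, "az": 0, "gripper": 1},
])

```text
time: 2.5
eef_pos: [0.4941, 0.0428, 0.2562]
tcp_rot: [0.605, 0.796, 0.0, -0.0]
contact_force: [0.0, 0.7, -1.1]
opening: 1.002
finger_force: 0.0
```

jog_arm([
  {"dx": 0.2, "dy": -1, "dz": 0, "ax": 0, "ay": 0, "az": 0, "gripper": 1},
  {"dx": 0.2, "dy": -1, "dz": 0, "ax": 0, "ay": 0, "az": 0, "gripper": 1},
  {"dx": 0.2, "dy": -1, "dz": 0, "ax": 0, "ay": 0, "az": 0, "gripper": 1},
  {"dx": 0.2, "dy": -1, "dz": 0, "ax": 0, "ay": 0, "az": 0, "gripper": 1},
])

```text
time: 2.9
eef_pos: [0.5184, -0.0769, 0.2562]
tcp_rot: [0.605, 0.797, 0.0, -0.0]
contact_force: [-0.0, 1.0, -0.3]
opening: 0.997
finger_force: 0.0
```

Run:
```python
from h import *
d=dict(np.load("top0.npz"))
# tray: bright blob
m=cv2.inRange(d["frame"],(190,190,190),(255,255,255));m[:245]=0;m[315:]=0;m[:,:150]=0;m[:,225:]=0
v,u=np.nonzero(m);r=cv2.minAreaRect(np.stack([u,v],1).astype(np.float32));print(r,world(d,*r[0],0.008))
P=np.array([world(d,a,b,0.01)[:2] for a,b in zip(u,v)])*1000
print(cv2.minAreaRect(P.astype(np.float32)))
```

```text
((185.81744384765625, 279.3387451171875), (49.181209564208984, 49.09113311767578), 7.765166282653809) [0.42875705 0.37984285 0.008     ]
((428.91107177734375, 379.0771179199219), (100.3763427734375, 100.32231903076172), 84.09703063964844)
```

jog_arm([
  {"dx": 0.043, "dy": -0.347, "dz": 0, "ax": 0, "ay": 0, "az": 0, "gripper": 1},
  {"dx": 0.043, "dy": -0.347, "dz": -0.75, "ax": 0, "ay": 0, "az": 0, "gripper": 1},
  {"dx": 0.043, "dy": -0.347, "dz": -0.75, "ax": 0, "ay": 0, "az": 0, "gripper": 1},
  {"dx": 0.043, "dy": -0.347, "dz": -0.75, "ax": 0, "ay": 0, "az": 0, "gripper": 1},
  {"dx": 0.043, "dy": -0.347, "dz": -0.75, "ax": 0, "ay": 0, "az": 0, "gripper": 1},
])

```text
time: 3.4
eef_pos: [0.5229, -0.1162, 0.1663]
tcp_rot: [0.603, 0.798, 0.0, -0.001]
contact_force: [0.4, 0.1, 0.9]
opening: 1.001
finger_force: 0.0
```

Run:
```python
from h import *
o=np.zeros((480,800,3),np.uint8)
d=shot("top");o[:,:400]=cv2.resize(d["frame"][185:305,380:480],(400,480),interpolation=cv2.INTER_CUBIC)
e=shot("side");o[:,400:]=cv2.resize(e["frame"][230:350,335:435],(400,480),interpolation=cv2.INTER_CUBIC)
cv2.imwrite("pics/c1.png",o); print(get_state()["eef_pos"])
```

```text
[ 0.52457765 -0.11762229  0.16914572]
```

View pics/c1.png

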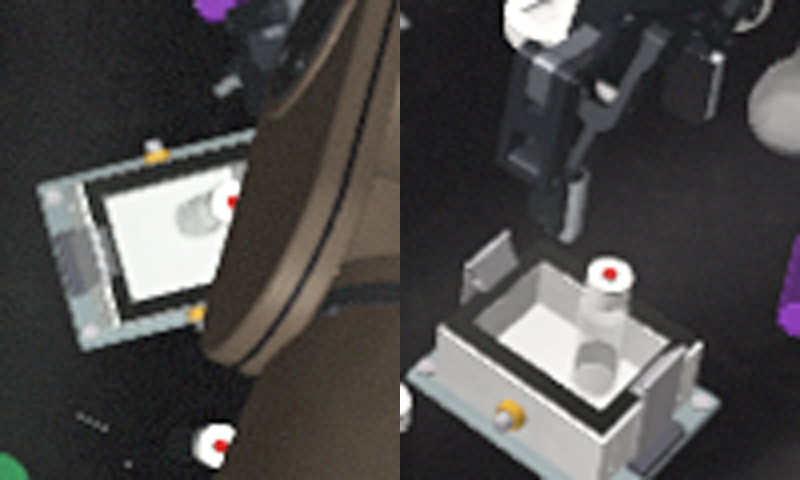

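The left panel shows the vial half hidden under the forearm at (230,200). In the right panel the fingers hang over the vial at (610,272), on either side of it. Going down and gripping.

jog_arm([
  {"dx": 0, "dy": 0, "dz": -0.3, "ax": 0, "ay": 0, "az": 0, "gripper": 1},
  {"dx": 0, "dy": 0, "dz": -0.5, "ax": 0, "ay": 0, "az": 0, "gripper": 1},
  {"dx": 0, "dy": 0, "dz": -0.69, "ax": 0, "ay": 0, "az": 0, "gripper": 1},
  {"dx": 0, "dy": 0, "dz": -0.69, "ax": 0, "ay": 0, "az": 0, "gripper": 1},
  {"dx": 0, "dy": 0, "dz": -0.69, "ax": 0, "ay": 0, "az": 0, "gripper": 1},
])

```text
time: 4.0
eef_pos: [0.5243, -0.1186, 0.0857]
tcp_rot: [0.604, 0.797, 0.0, 0.002]
contact_force: [0.5, -0.1, 1.0]
opening: 0.999
finger_force: 0.0
```

jog_arm([
  {"dx": 0, "dy": 0, "dz": 0, "ax": 0, "ay": 0, "az": 0, "gripper": 0},
  {"dx": 0, "dy": 0, "dz": 0, "ax": 0, "ay": 0, "az": 0, "gripper": -0.2},
  {"dx": 0, "dy": 0, "dz": 0, "ax": 0, "ay": 0, "az": 0, "gripper": -0.4},
  {"dx": 0, "dy": 0, "dz": 0, "ax": 0, "ay": 0, "az": 0, "gripper": -0.6},
  {"dx": 0, "dy": 0, "dz": 0, "ax": 0, "ay": 0, "az": 0, "gripper": -0.8},
  {"dx": 0, "dy": 0, "dz": 0, "ax": 0, "ay": 0, "az": 0, "gripper": -1},
  {"dx": 0, "dy": 0, "dz": 0, "ax": 0, "ay": 0, "az": 0, "gripper": -1},
  {"dx": 0, "dy": 0, "dz": 0, "ax": 0, "ay": 0, "az": 0, "gripper": -1},
  {"dx": 0, "dy": 0, "dz": 0, "ax": 0, "ay": 0, "az": 0, "gripper": -1},
  {"dx": 0, "dy": 0, "dz": 0, "ax": 0, "ay": 0, "az": 0, "gripper": -1},
], force=30)

```text
time: 5.0
eef_pos: [0.5232, -0.1185, 0.0841]
tcp_rot: [0.604, 0.797, 0.0, 0.0]
contact_force: [-0.4, -0.6, 4.5]
opening: 0.257
finger_force: 30.1
```

jog_arm([
  {"dx": 0, "dy": 0, "dz": 0.2, "ax": 0, "ay": 0, "az": 0, "gripper": -1},
  {"dx": 0, "dy": 0, "dz": 0.5, "ax": 0, "ay": 0, "az": 0, "gripper": -1},
  {"dx": 0, "dy": 0, "dz": 0.8, "ax": 0, "ay": 0, "az": 0, "gripper": -1},
  {"dx": 0, "dy": 0, "dz": 1, "ax": 0, "ay": 0, "az": 0, "gripper": -1},
  {"dx": 0, "dy": 0, "dz": 1, "ax": 0, "ay": 0, "az": 0, "gripper": -1},
])

```text
time: 5.5
eef_pos: [0.5247, -0.1191, 0.2072]
tcp_rot: [0.604, 0.797, 0.001, 0.004]
contact_force: [0.4, -0.3, -0.1]
opening: 0.255
finger_force: 29.7
```

Run:
```python
from h import *
o=np.zeros((480,800,3),np.uint8)
e=shot("side");o[:,:640]=e["frame"]
o=cv2.resize(e["frame"][130:350,310:500],(518,600))
cv2.imwrite("pics/c2.png",o); s=get_state();print(s["eef_pos"],s["opening"],s["finger_force"],s["contact_force"])
```

```text
[ 0.52345519 -0.11859441  0.20457261] 0.2575459340288578 29.720125794410706 [-0.35124668 -0.36960361 -0.28909714]
```

View pics/c2.png

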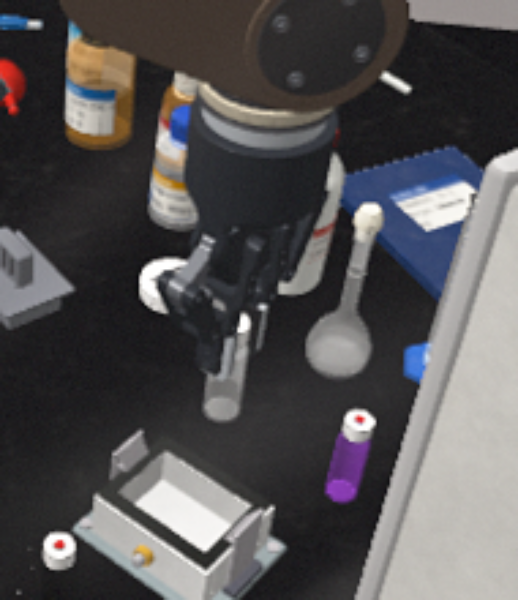

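The vial hangs upright in the jaws, from (240,320) to (222,410), and the well is empty. Next, the tray.

jog_arm([
  {"dx": -0.08, "dy": 0.42, "dz": 0, "ax": 0, "ay": 0, "az": 0, "gripper": -1},
  {"dx": -0.157, "dy": 0.83, "dz": 0, "ax": 0, "ay": 0, "az": 0, "gripper": -1},
  {"dx": -0.157, "dy": 0.83, "dz": 0, "ax": 0, "ay": 0, "az": 0, "gripper": -1},
  {"dx": -0.157, "dy": 0.83, "dz": 0, "ax": 0, "ay": 0, "az": 0, "gripper": -1},
])

```text
time: 5.95
eef_pos: [0.5026, -0.0175, 0.201]
tcp_rot: [0.603, 0.798, -0.001, -0.002]
contact_force: [-0.0, -0.2, 0.3]
opening: 0.248
finger_force: 29.7
```

jog_arm([
  {"dx": -0.08, "dy": 0.42, "dz": 0, "ax": 0, "ay": 0, "az": 0, "gripper": -1},
  {"dx": -0.157, "dy": 0.83, "dz": 0, "ax": 0, "ay": 0, "az": 0, "gripper": -1},
  {"dx": -0.157, "dy": 0.83, "dz": 0, "ax": 0, "ay": 0, "az": 0, "gripper": -1},
])

```text
time: 6.25
eef_pos: [0.4837, 0.0837, 0.2019]
tcp_rot: [0.603, 0.798, -0.0, -0.002]
contact_force: [1.1, -1.1, -0.2]
opening: 0.26
finger_force: 29.7
```

jog_arm([
  {"dx": -0.08, "dy": 0.42, "dz": 0, "ax": 0, "ay": 0, "az": 0, "gripper": -1},
  {"dx": -0.157, "dy": 0.83, "dz": 0, "ax": 0, "ay": 0, "az": 0, "gripper": -1},
  {"dx": -0.157, "dy": 0.83, "dz": 0, "ax": 0, "ay": 0, "az": 0, "gripper": -1},
])

```text
time: 6.55
eef_pos: [0.4653, 0.1832, 0.2023]
tcp_rot: [0.603, 0.798, -0.0, -0.001]
contact_force: [-0.1, -0.8, -1.0]
opening: 0.255
finger_force: 29.7
```

jog_arm([
  {"dx": -0.08, "dy": 0.42, "dz": 0, "ax": 0, "ay": 0, "az": 0, "gripper": -1},
  {"dx": -0.157, "dy": 0.83, "dz": 0, "ax": 0, "ay": 0, "az": 0, "gripper": -1},
  {"dx": -0.157, "dy": 0.83, "dz": 0, "ax": 0, "ay": 0, "az": 0, "gripper": -1},
])

```text
time: 6.85
eef_pos: [0.4471, 0.2825, 0.2026]
tcp_rot: [0.603, 0.798, -0.0, -0.001]
contact_force: [0.7, 0.4, 0.3]
opening: 0.26
finger_force: 29.7
```

jog_arm([
  {"dx": -0.08, "dy": 0.42, "dz": 0, "ax": 0, "ay": 0, "az": 0, "gripper": -1},
  {"dx": -0.157, "dy": 0.83, "dz": 0, "ax": 0, "ay": 0, "az": 0, "gripper": -1},
  {"dx": -0.157, "dy": 0.83, "dz": 0, "ax": 0, "ay": 0, "az": 0, "gripper": -1},
  {"dx": -0.157, "dy": 0.83, "dz": 0, "ax": 0, "ay": 0, "az": 0, "gripper": -1},
  {"dx": -0.157, "dy": 0.83, "dz": 0, "ax": 0, "ay": 0, "az": 0, "gripper": -1},
])

```text
time: 7.35
eef_pos: [0.4295, 0.3779, 0.2026]
tcp_rot: [0.605, 0.796, -0.001, 0.0]
contact_force: [-0.4, 0.5, -0.4]
opening: 0.257
finger_force: 29.7
```

jog_arm([
  {"dx": 0, "dy": 0, "dz": -0.3, "ax": 0, "ay": 0, "az": 0, "gripper": -1},
  {"dx": 0, "dy": 0, "dz": -0.6, "ax": 0, "ay": 0, "az": 0, "gripper": -1},
  {"dx": 0, "dy": 0, "dz": -0.9, "ax": 0, "ay": 0, "az": 0, "gripper": -1},
  {"dx": 0, "dy": 0, "dz": -1, "ax": 0, "ay": 0, "az": 0, "gripper": -1},
  {"dx": 0, "dy": 0, "dz": -1, "ax": 0, "ay": 0, "az": 0, "gripper": -1},
  {"dx": 0, "dy": 0, "dz": -1, "ax": 0, "ay": 0, "az": 0, "gripper": -1},
])

```text
time: 7.95
eef_pos: [0.43, 0.3795, 0.085]
tcp_rot: [0.605, 0.797, 0.001, 0.0]
contact_force: [0.8, -0.0, 0.1]
opening: 0.257
finger_force: 29.7
```

jog_arm([
  {"dx": 0, "dy": 0, "dz": -0.04, "ax": 0, "ay": 0, "az": 0, "gripper": -1},
  {"dx": 0, "dy": 0, "dz": -0.07, "ax": 0, "ay": 0, "az": 0, "gripper": -1},
  {"dx": 0, "dy": 0, "dz": -0.08, "ax": 0, "ay": 0, "az": 0, "gripper": -1},
  {"dx": 0, "dy": 0, "dz": -0.085, "ax": 0, "ay": 0, "az": 0, "gripper": -1},
  {"dx": 0, "dy": 0, "dz": -0.09, "ax": 0, "ay": 0, "az": 0, "gripper": -1},
  {"dx": 0, "dy": 0, "dz": -0.09, "ax": 0, "ay": 0, "az": 0, "gripper": -1},
])

```text
time: 8.55
eef_pos: [0.4287, 0.3798, 0.0731]
tcp_rot: [0.604, 0.797, 0.0, 0.0]
contact_force: [-0.6, -0.8, 2.1]
opening: 0.259
finger_force: 30.0
```

jog_arm([
  {"dx": 0, "dy": 0, "dz": -0.006, "ax": 0, "ay": 0, "az": 0, "gripper": -1},
  {"dx": 0, "dy": 0, "dz": -0.006, "ax": 0, "ay": 0, "az": 0, "gripper": -1},
  {"dx": 0, "dy": 0, "dz": -0.006, "ax": 0, "ay": 0, "az": 0, "gripper": -1},
])

```text
time: 8.85
eef_pos: [0.4288, 0.3799, 0.0731]
tcp_rot: [0.604, 0.797, 0.0, -0.0]
contact_force: [-2.5, -0.6, 6.4]
opening: 0.257
finger_force: 30.1
```

jog_arm([
  {"dx": 0, "dy": 0, "dz": 0, "ax": 0, "ay": 0, "az": 0, "gripper": -0.4},
  {"dx": 0, "dy": 0, "dz": 0, "ax": 0, "ay": 0, "az": 0, "gripper": -0.2},
  {"dx": 0, "dy": 0, "dz": 0, "ax": 0, "ay": 0, "az": 0, "gripper": 0.2},
  {"dx": 0, "dy": 0, "dz": 0, "ax": 0, "ay": 0, "az": 0, "gripper": 0.6},
  {"dx": 0, "dy": 0, "dz": 0, "ax": 0, "ay": 0, "az": 0, "gripper": 0.8},
  {"dx": 0, "dy": 0, "dz": 0, "ax": 0, "ay": 0, "az": 0, "gripper": 0.8},
  {"dx": 0, "dy": 0, "dz": 0, "ax": 0, "ay": 0, "az": 0, "gripper": 0.8},
])

```text
time: 9.55
eef_pos: [0.4286, 0.3796, 0.0719]
tcp_rot: [0.604, 0.797, -0.0, -0.0]
contact_force: [-0.4, 0.1, -0.2]
opening: 0.897
finger_force: 0.0
```

jog_arm([
  {"dx": 0, "dy": 0, "dz": 0.2, "ax": 0, "ay": 0, "az": 0, "gripper": 0.8},
  {"dx": 0, "dy": 0, "dz": 0.6, "ax": 0, "ay": 0, "az": 0, "gripper": 0.8},
  {"dx": 0, "dy": 0, "dz": 0.9, "ax": 0, "ay": 0, "az": 0, "gripper": 0.8},
  {"dx": 0, "dy": 0, "dz": 0.9, "ax": 0, "ay": 0, "az": 0, "gripper": 0.8},
])

```text
time: 9.95
eef_pos: [0.4319, 0.3817, 0.1872]
tcp_rot: [0.604, 0.797, 0.006, 0.002]
contact_force: [0.9, -0.1, -0.2]
opening: 0.902
finger_force: 0.0
```

jog_arm([
  {"dx": 0.4, "dy": -0.8, "dz": 0, "ax": 0, "ay": 0, "az": -0.175, "gripper": 0.8},
  {"dx": 0.4, "dy": -0.8, "dz": 0, "ax": 0, "ay": 0, "az": -0.175, "gripper": 0.8},
  {"dx": 0.4, "dy": -0.8, "dz": 0, "ax": 0, "ay": 0, "az": -0.175, "gripper": 0.8},
  {"dx": 0.4, "dy": -0.8, "dz": 0, "ax": 0, "ay": 0, "az": -0.175, "gripper": 0.8},
])

```text
time: 10.35
eef_pos: [0.4769, 0.2824, 0.1793]
tcp_rot: [0.708, 0.706, -0.0, -0.0]
contact_force: [-0.3, 0.6, 0.7]
opening: 0.9
finger_force: 0.0
```

Run:
```python
from h import *
d=shot("top");e=shot("side")
o=np.zeros((480,800,3),np.uint8)
o[:,:480]=cv2.resize(d["frame"][180:320,150:290+0],(480,480))
o[:,480:]=cv2.resize(e["frame"][150:270,190:270],(320,480))
cv2.imwrite("pics/c3.png",o); s=get_state();print(s["eef_pos"],s["tcp_rot"],s["opening"])
V=cloud(e);P=V[150:240,190:270].reshape(-1,3);P=P[(P[:,2]>.04)&(P[:,2]<.1)&(abs(P[:,0]-.429)<.06)&(abs(P[:,1]-.38)<.06)]
print(len(P),P.min(0),P.max(0))
```

```text
[0.47607663 0.28405731 0.17939613] [ 7.07414419e-01  7.06798741e-01 -3.70605544e-04 -4.91818818e-04] 0.8970696051404594
153 [0.41746612 0.36690624 0.04037983] [0.43932912 0.39093252 0.08058579]
```

View pics/c3.png

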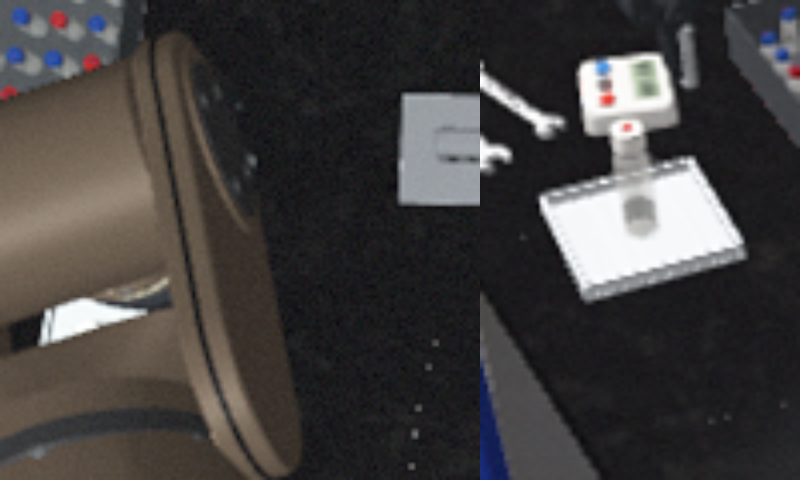

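The right panel shows the vial standing upright in the tray (627,128 to 640,215), with its top at z = 0.080 as it should be. Next, the cover.

jog_arm([
  {"dx": 0.585, "dy": -0.95, "dz": 0, "ax": 0, "ay": 0, "az": 0, "gripper": 0.8},
  {"dx": 0.585, "dy": -0.95, "dz": 0, "ax": 0, "ay": 0, "az": 0, "gripper": 0.8},
  {"dx": 0.585, "dy": -0.95, "dz": 0, "ax": 0, "ay": 0, "az": 0, "gripper": 0.8},
  {"dx": 0.585, "dy": -0.95, "dz": 0, "ax": 0, "ay": 0, "az": 0, "gripper": 0.8},
  {"dx": 0.585, "dy": -0.95, "dz": -0.5, "ax": 0, "ay": 0, "az": 0, "gripper": 0.2},
  {"dx": 0.585, "dy": -0.95, "dz": -0.5, "ax": 0, "ay": 0, "az": 0, "gripper": 0.2},
  {"dx": 0.585, "dy": -0.95, "dz": -0.5, "ax": 0, "ay": 0, "az": 0, "gripper": 0.2},
  {"dx": 0.585, "dy": -0.95, "dz": -0.5, "ax": 0, "ay": 0, "az": 0, "gripper": 0.2},
])

```text
time: 11.25
eef_pos: [0.5467, 0.1709, 0.1207]
tcp_rot: [0.707, 0.707, 0.0, 0.0]
contact_force: [1.1, 0.7, 0.4]
opening: 0.603
finger_force: 0.0
```

Run:
```python
from h import *
s=[get_state() for _ in range(5)];print(np.round(s[-1]["eef_pos"],4),s[-1]["opening"])
```

```text
[0.5467 0.1709 0.1207] 0.603027102575172
```

jog_arm([
  {"dx": 0, "dy": -0.006, "dz": -0.2, "ax": 0, "ay": 0, "az": 0, "gripper": 0.2},
  {"dx": 0, "dy": -0.006, "dz": -0.4, "ax": 0, "ay": 0, "az": 0, "gripper": 0.2},
  {"dx": 0, "dy": -0.006, "dz": -0.52, "ax": 0, "ay": 0, "az": 0, "gripper": 0.2},
  {"dx": 0, "dy": -0.006, "dz": -0.52, "ax": 0, "ay": 0, "az": 0, "gripper": 0.2},
  {"dx": 0, "dy": -0.006, "dz": -0.52, "ax": 0, "ay": 0, "az": 0, "gripper": 0.2},
  {"dx": 0, "dy": -0.006, "dz": -0.52, "ax": 0, "ay": 0, "az": 0, "gripper": 0.2},
])

```text
time: 11.85
eef_pos: [0.5481, 0.1692, 0.0594]
tcp_rot: [0.708, 0.707, 0.001, 0.001]
contact_force: [1.1, -0.2, 0.1]
opening: 0.595
finger_force: 0.0
```

jog_arm([
  {"dx": 0, "dy": -0.006, "dz": 0, "ax": 0, "ay": 0, "az": 0, "gripper": -0.3},
  {"dx": 0, "dy": 0, "dz": 0, "ax": 0, "ay": 0, "az": 0, "gripper": -0.6},
  {"dx": 0, "dy": 0, "dz": 0, "ax": 0, "ay": 0, "az": 0, "gripper": -0.8},
  {"dx": 0, "dy": 0, "dz": 0, "ax": 0, "ay": 0, "az": 0, "gripper": -1},
  {"dx": 0, "dy": 0, "dz": 0, "ax": 0, "ay": 0, "az": 0, "gripper": -1},
  {"dx": 0, "dy": 0, "dz": 0, "ax": 0, "ay": 0, "az": 0, "gripper": -1},
  {"dx": 0, "dy": 0, "dz": 0, "ax": 0, "ay": 0, "az": 0, "gripper": -1},
  {"dx": 0, "dy": 0, "dz": 0, "ax": 0, "ay": 0, "az": 0, "gripper": -1},
], force=100)

```text
time: 12.65
eef_pos: [0.5475, 0.169, 0.0583]
tcp_rot: [0.708, 0.707, 0.001, 0.001]
contact_force: [1.0, -1.1, 5.0]
opening: 0.169
finger_force: 98.6
```

jog_arm([
  {"dx": 0, "dy": 0, "dz": 0.2, "ax": 0, "ay": 0, "az": 0, "gripper": -1},
  {"dx": 0, "dy": 0, "dz": 0.5, "ax": 0, "ay": 0, "az": 0, "gripper": -1},
  {"dx": 0, "dy": 0, "dz": 0.85, "ax": 0, "ay": 0, "az": 0, "gripper": -1},
  {"dx": 0, "dy": 0, "dz": 0.85, "ax": 0, "ay": 0, "az": 0, "gripper": -1},
  {"dx": 0, "dy": 0, "dz": 0.85, "ax": 0, "ay": 0, "az": 0, "gripper": -1},
])

```text
time: 13.15
eef_pos: [0.5464, 0.1689, 0.1594]
tcp_rot: [0.708, 0.707, -0.0, -0.0]
contact_force: [-0.7, 0.3, -1.5]
opening: 0.169
finger_force: 98.0
```

jog_arm([
  {"dx": -0.088, "dy": -0.4, "dz": 0, "ax": 0, "ay": 0, "az": 0.175, "gripper": -1},
  {"dx": -0.088, "dy": -0.775, "dz": 0, "ax": 0, "ay": 0, "az": 0.175, "gripper": -1},
  {"dx": -0.088, "dy": -0.775, "dz": 0, "ax": 0, "ay": 0, "az": 0.175, "gripper": -1},
  {"dx": -0.088, "dy": -0.775, "dz": 0, "ax": 0, "ay": 0, "az": 0.175, "gripper": -1},
])

```text
time: 13.55
eef_pos: [0.5344, 0.0751, 0.1567]
tcp_rot: [0.605, 0.796, -0.001, -0.002]
contact_force: [-0.5, -0.3, -2.4]
opening: 0.167
finger_force: 98.1
```

jog_arm([
  {"dx": -0.088, "dy": -0.4, "dz": 0, "ax": 0, "ay": 0, "az": 0, "gripper": -1},
  {"dx": -0.088, "dy": -0.775, "dz": 0, "ax": 0, "ay": 0, "az": 0, "gripper": -1},
  {"dx": -0.088, "dy": -0.775, "dz": 0, "ax": 0, "ay": 0, "az": 0, "gripper": -1},
  {"dx": -0.088, "dy": -0.775, "dz": 0, "ax": 0, "ay": 0, "az": 0, "gripper": -1},
])

```text
time: 13.95
eef_pos: [0.525, -0.0167, 0.1582]
tcp_rot: [0.605, 0.796, -0.0, -0.001]
contact_force: [0.3, 0.2, -1.3]
opening: 0.168
finger_force: 98.3
```

jog_arm([
  {"dx": -0.088, "dy": -0.4, "dz": 0, "ax": 0, "ay": 0, "az": 0, "gripper": -1},
  {"dx": -0.088, "dy": -0.775, "dz": 0, "ax": 0, "ay": 0, "az": 0, "gripper": -1},
  {"dx": -0.088, "dy": -0.775, "dz": 0, "ax": 0, "ay": 0, "az": 0, "gripper": -1},
  {"dx": -0.088, "dy": -0.775, "dz": 0, "ax": 0, "ay": 0, "az": 0, "gripper": -1},
  {"dx": -0.088, "dy": -0.775, "dz": 0, "ax": 0, "ay": 0, "az": 0, "gripper": -1},
  {"dx": -0.088, "dy": -0.775, "dz": 0, "ax": 0, "ay": 0, "az": 0, "gripper": -1},
])

```text
time: 14.55
eef_pos: [0.5151, -0.1082, 0.1592]
tcp_rot: [0.603, 0.798, 0.0, -0.001]
contact_force: [0.6, 0.3, -1.9]
opening: 0.171
finger_force: 98.3
```

Run:
```python
from h import *
e=shot("side")
s=get_state();print(np.round(s["eef_pos"],4),np.round(s["tcp_rot"],4),s["opening"],s["contact_force"])
r=s["tcp_rot"];print("yaw",2*np.degrees(np.arctan2(r[1],r[0]))-90)
cv2.imwrite("pics/c4.png",cv2.resize(e["frame"][190:370,290:450],(533,600)))
```

```text
[ 0.5151 -0.1085  0.1593] [ 6.032e-01  7.976e-01  0.000e+00 -4.000e-04] 0.16764036419314535 [ 0.42588309 -0.15572932 -0.43870192]
yaw 15.794230183533557
```

View pics/c4.png

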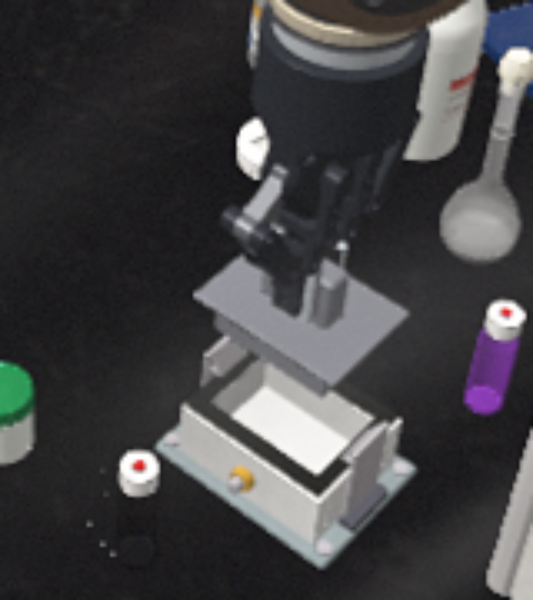

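The cover is held level above the well. Flange corners are at (195,295) and (408,313), the well is at (290,425), and yaw agrees. I'll check the offset from this camera.

Run:
```python
from h import *
e=shot("side");W=cloud(e);P=W[250:330,330:430].reshape(-1,3)
Q=P[(P[:,2]>.124)&(P[:,2]<.134)&(abs(P[:,0]-.515)<.07)&(abs(P[:,1]+.109)<.07)]
r=cv2.minAreaRect((Q[:,:2]*1000).astype(np.float32));print(len(Q),r,np.median(Q[:,2]))
V=cloud(dict(np.load("side0.npz")))[270:370,320:430].reshape(-1,3)
for a,b in((.058,.07),(.044,.056)):
    Q=V[(V[:,2]>a)&(V[:,2]<b)&(np.hypot(V[:,0]-.515,V[:,1]+.109)<.065)&(np.hypot(V[:,0]-.5235,V[:,1]+.1185)>.016)]
    print(len(Q),cv2.minAreaRect((Q[:,:2]*1000).astype(np.float32)))
print(np.mean([get_state()["eef_pos"] for _ in range(4)],0))
```

```text
1005 ((513.9464721679688, -105.00250244140625), (67.96173858642578, 91.23927307128906), 17.068584442138672) 0.13022751624163265
116 ((516.0057373046875, -106.98579406738281), (30.308658599853516, 104.40826416015625), 16.200817108154297)
690 ((515.6182861328125, -107.60948181152344), (76.39344024658203, 103.75402069091797), 16.17099380493164)
[ 0.51516876 -0.10869379  0.15939062]
```

jog_arm([
  {"dx": 0.008, "dy": -0.015, "dz": -0.15, "ax": 0, "ay": 0, "az": 0, "gripper": -1},
  {"dx": 0.008, "dy": -0.015, "dz": -0.3, "ax": 0, "ay": 0, "az": 0, "gripper": -1},
  {"dx": 0.008, "dy": -0.015, "dz": -0.38, "ax": 0, "ay": 0, "az": 0, "gripper": -1},
  {"dx": 0.008, "dy": -0.015, "dz": -0.38, "ax": 0, "ay": 0, "az": 0, "gripper": -1},
  {"dx": 0.008, "dy": -0.015, "dz": -0.38, "ax": 0, "ay": 0, "az": 0, "gripper": -1},
])

```text
time: 15.15
eef_pos: [0.5164, -0.1117, 0.1143]
tcp_rot: [0.604, 0.797, 0.0, 0.0]
contact_force: [0.0, 1.0, -1.7]
opening: 0.168
finger_force: 98.3
```

jog_arm([
  {"dx": 0, "dy": 0, "dz": -0.02, "ax": 0, "ay": 0, "az": 0, "gripper": -1},
  {"dx": 0, "dy": 0, "dz": -0.04, "ax": 0, "ay": 0, "az": 0, "gripper": -1},
  {"dx": 0, "dy": 0, "dz": -0.06, "ax": 0, "ay": 0, "az": 0, "gripper": -1},
  {"dx": 0, "dy": 0, "dz": -0.08, "ax": 0, "ay": 0, "az": 0, "gripper": -1},
  {"dx": 0, "dy": 0, "dz": -0.08, "ax": 0, "ay": 0, "az": 0, "gripper": -1},
])

```text
time: 15.65
eef_pos: [0.5158, -0.1118, 0.104]
tcp_rot: [0.604, 0.797, -0.0, -0.0]
contact_force: [-0.4, -0.7, -2.4]
opening: 0.164
finger_force: 98.3
```

jog_arm([
  {"dx": 0, "dy": 0.006, "dz": -0.01, "ax": 0, "ay": 0, "az": 0, "gripper": -1},
  {"dx": 0, "dy": 0.006, "dz": -0.02, "ax": 0, "ay": 0, "az": 0, "gripper": -1},
  {"dx": 0, "dy": 0.006, "dz": -0.03, "ax": 0, "ay": 0, "az": 0, "gripper": -1},
  {"dx": 0, "dy": 0.006, "dz": -0.04, "ax": 0, "ay": 0, "az": 0, "gripper": -1},
  {"dx": 0, "dy": 0.006, "dz": -0.05, "ax": 0, "ay": 0, "az": 0, "gripper": -1},
  {"dx": 0, "dy": 0.006, "dz": -0.05, "ax": 0, "ay": 0, "az": 0, "gripper": -1},
])

```text
time: 16.25
eef_pos: [0.5159, -0.1111, 0.0981]
tcp_rot: [0.604, 0.797, -0.0, -0.0]
contact_force: [0.2, -0.4, -1.2]
opening: 0.169
finger_force: 98.3
```

jog_arm([
  {"dx": 0, "dy": 0, "dz": -0.015, "ax": 0, "ay": 0, "az": 0, "gripper": -1},
  {"dx": 0, "dy": 0, "dz": -0.03, "ax": 0, "ay": 0, "az": 0, "gripper": -1},
  {"dx": 0, "dy": 0, "dz": -0.045, "ax": 0, "ay": 0, "az": 0, "gripper": -1},
  {"dx": 0, "dy": 0, "dz": -0.055, "ax": 0, "ay": 0, "az": 0, "gripper": -1},
  {"dx": 0, "dy": 0, "dz": -0.055, "ax": 0, "ay": 0, "az": 0, "gripper": -1},
])

```text
time: 16.75
eef_pos: [0.516, -0.1109, 0.0916]
tcp_rot: [0.604, 0.797, 0.0, -0.0]
contact_force: [-0.4, 1.3, -1.1]
opening: 0.169
finger_force: 98.3
```

jog_arm([
  {"dx": 0, "dy": 0, "dz": -0.01, "ax": 0, "ay": 0, "az": 0, "gripper": -1},
  {"dx": 0, "dy": 0, "dz": -0.02, "ax": 0, "ay": 0, "az": 0, "gripper": -1},
  {"dx": 0, "dy": 0, "dz": -0.03, "ax": 0, "ay": 0, "az": 0, "gripper": -1},
  {"dx": 0, "dy": 0, "dz": -0.04, "ax": 0, "ay": 0, "az": 0, "gripper": -1},
  {"dx": 0, "dy": 0, "dz": -0.04, "ax": 0, "ay": 0, "az": 0, "gripper": -1},
])

```text
time: 17.25
eef_pos: [0.5172, -0.1117, 0.0884]
tcp_rot: [0.604, 0.797, 0.0, 0.001]
contact_force: [-0.5, 1.4, 5.2]
opening: 0.171
finger_force: 99.5
```

jog_arm([
  {"dx": 0, "dy": 0, "dz": -0.01, "ax": 0, "ay": 0, "az": 0, "gripper": -1},
  {"dx": 0, "dy": 0, "dz": -0.02, "ax": 0, "ay": 0, "az": 0, "gripper": -1},
  {"dx": 0, "dy": 0, "dz": -0.03, "ax": 0, "ay": 0, "az": 0, "gripper": -1},
  {"dx": 0, "dy": 0, "dz": -0.03, "ax": 0, "ay": 0, "az": 0, "gripper": -1},
])

```text
time: 17.65
eef_pos: [0.5179, -0.1115, 0.0862]
tcp_rot: [0.604, 0.797, 0.001, 0.002]
contact_force: [-2.1, 3.7, 11.5]
opening: 0.171
finger_force: 100.4
```

jog_arm([
  {"dx": -0.003, "dy": 0.006, "dz": -0.01, "ax": 0, "ay": 0, "az": 0, "gripper": -1},
  {"dx": -0.003, "dy": 0.006, "dz": -0.02, "ax": 0, "ay": 0, "az": 0, "gripper": -1},
  {"dx": -0.003, "dy": 0.006, "dz": -0.02, "ax": 0, "ay": 0, "az": 0, "gripper": -1},
  {"dx": -0.003, "dy": 0.006, "dz": -0.02, "ax": 0, "ay": 0, "az": 0, "gripper": -1},
])

```text
time: 18.05
eef_pos: [0.5167, -0.1108, 0.0816]
tcp_rot: [0.604, 0.797, 0.0, 0.001]
contact_force: [2.2, 0.9, 2.1]
opening: 0.174
finger_force: 98.7
```

jog_arm([
  {"dx": 0, "dy": 0, "dz": -0.01, "ax": 0, "ay": 0, "az": 0, "gripper": -1},
  {"dx": 0, "dy": 0, "dz": -0.02, "ax": 0, "ay": 0, "az": 0, "gripper": -1},
  {"dx": 0, "dy": 0, "dz": -0.03, "ax": 0, "ay": 0, "az": 0, "gripper": -1},
  {"dx": 0, "dy": 0, "dz": -0.03, "ax": 0, "ay": 0, "az": 0, "gripper": -1},
  {"dx": 0, "dy": 0, "dz": -0.03, "ax": 0, "ay": 0, "az": 0, "gripper": -1},
])

```text
time: 18.55
eef_pos: [0.5161, -0.1107, 0.078]
tcp_rot: [0.604, 0.797, -0.0, 0.0]
contact_force: [0.9, 0.5, 5.4]
opening: 0.169
finger_force: 100.9
```

Run:
```python
from h import *
for _ in range(2):
    e=shot("side");s=get_state();print(s["time"],np.round(s["eef_pos"],4),np.round(s["contact_force"],1),np.round(s["wrist_torque"],2))
```

```text
18.6 [ 0.5161 -0.1107  0.078 ] [0.5 0.  6. ] [ 0.12  0.06 -0.03]
18.65 [ 0.5161 -0.1107  0.078 ] [1.  1.  6.1] [0.11 0.08 0.01]
```

jog_arm([
  {"dx": 0, "dy": 0, "dz": -0.01, "ax": 0, "ay": 0, "az": 0, "gripper": -1},
  {"dx": 0, "dy": 0, "dz": -0.02, "ax": 0, "ay": 0, "az": 0, "gripper": -1},
  {"dx": 0, "dy": 0, "dz": -0.03, "ax": 0, "ay": 0, "az": 0, "gripper": -1},
  {"dx": 0, "dy": 0, "dz": -0.03, "ax": 0, "ay": 0, "az": 0, "gripper": -1},
  {"dx": 0, "dy": 0, "dz": -0.03, "ax": 0, "ay": 0, "az": 0, "gripper": -1},
])

```text
time: 19.15
eef_pos: [0.5162, -0.1107, 0.0762]
tcp_rot: [0.604, 0.797, -0.0, -0.0]
contact_force: [-4.4, 2.4, 16.7]
opening: 0.165
finger_force: 102.3
```

Run:
```python
from h import *
e=shot("side");s=get_state();print(s["time"],np.round(s["eef_pos"],4),np.round(s["contact_force"],1),np.round(s["wrist_torque"],2))
cv2.imwrite("pics/c5.png",cv2.resize(e["frame"][245:365,320:430],(550,600),interpolation=cv2.INTER_CUBIC))
```

```text
19.2 [ 0.5162 -0.1107  0.0762] [-4.3  2.7 15.7] [0.33 0.87 0.  ]
```

View pics/c5.png

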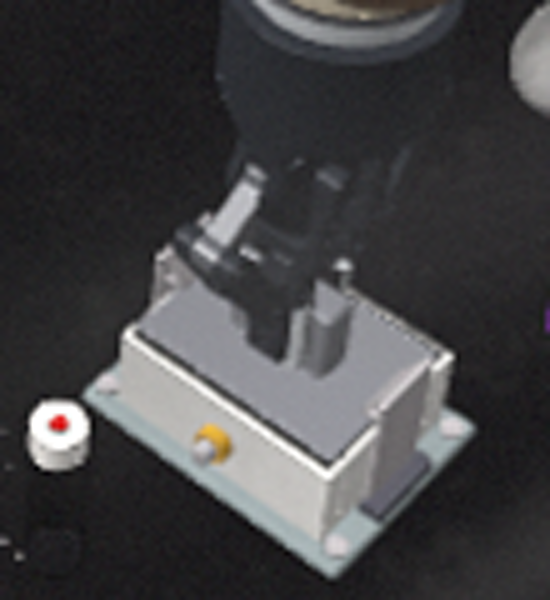

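The cover is fully down (underside at 18 mm), and the flange is under the clip at (395,385). Easing the push to about 10 N.

jog_arm([
  {"dx": 0, "dy": 0, "dz": 0.008, "ax": 0, "ay": 0, "az": 0, "gripper": -1},
  {"dx": 0, "dy": 0, "dz": 0.008, "ax": 0, "ay": 0, "az": 0, "gripper": -1},
  {"dx": 0, "dy": 0, "dz": 0.008, "ax": 0, "ay": 0, "az": 0, "gripper": -1},
  {"dx": 0, "dy": 0, "dz": 0.008, "ax": 0, "ay": 0, "az": 0, "gripper": -1},
  {"dx": 0, "dy": 0, "dz": 0.008, "ax": 0, "ay": 0, "az": 0, "gripper": -1},
])

```text
time: 19.7
eef_pos: [0.5161, -0.1107, 0.0763]
tcp_rot: [0.604, 0.797, -0.0, -0.0]
contact_force: [-2.0, 1.1, 10.5]
opening: 0.164
finger_force: 101.6
```

jog_arm([
  {"dx": 0, "dy": 0, "dz": 0, "ax": 0, "ay": 0, "az": 0, "gripper": -1},
  {"dx": 0, "dy": 0, "dz": 0, "ax": 0, "ay": 0, "az": 0, "gripper": -1},
  {"dx": 0, "dy": 0, "dz": 0, "ax": 0, "ay": 0, "az": 0, "gripper": -1},
  {"dx": 0, "dy": 0, "dz": 0, "ax": 0, "ay": 0, "az": 0, "gripper": -1},
  {"dx": 0, "dy": 0, "dz": 0, "ax": 0, "ay": 0, "az": 0, "gripper": -1},
])

```text
time: 20.2
eef_pos: [0.5161, -0.1107, 0.0763]
tcp_rot: [0.604, 0.797, -0.0, -0.0]
contact_force: [-3.3, 2.2, 11.5]
opening: 0.164
finger_force: 101.6
```

Run:
```python
from h import *
d=shot("side");V=cloud(d)
f=[]
for _ in range(4): shot("top"); f.append(get_state()["contact_force"])
print(np.round(f,1))
o=np.zeros((480,800,3),np.uint8)
o[:,:400]=cv2.resize(d["frame"][130:250,180:280],(400,480));o[:,400:]=cv2.resize(d["frame"][230:370,320:437],(400,480))
cv2.imwrite("pics/c6.png",o)
# clip tops: compare with first picture
for W in (cloud(dict(np.load("side0.npz"))),V):
    P=W[270:370,320:430].reshape(-1,3);L=(P[:,:2]-[.5158,-.1073])@np.array([[.962,-.272],[.272,.962]])
    for s in(1,-1):
        k=(P[:,2]>.055)&(P[:,2]<.068)&(abs(L[:,0])<.017)&(s*L[:,1]>.035)&(s*L[:,1]<.07)
        print(s,k.sum(),np.round(np.percentile(L[k,1],[2,50,98]),4))
```

```text
[[-2.5  2.2 10.7]
 [-1.7  0.3 12. ]
 [-2.5  2.5 10.6]
 [-1.6  2.  10.5]]
1 83 [0.0425 0.0483 0.0521]
-1 74 [-0.0519 -0.0501 -0.0432]
1 30 [0.0429 0.0495 0.0526]
-1 73 [-0.0519 -0.0501 -0.0433]
```

View pics/c6.png

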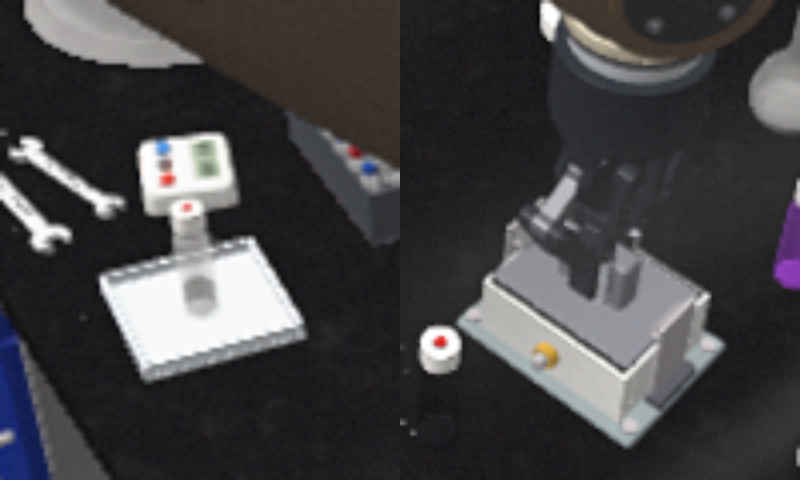

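The vial stands in the tray at (190,210 to 200,310). The cover is seated in the housing (600,290), and both clips are back at their rest position. The push is steady at about 10.9 N, so I'm handing in.

```bash
python3 -c "
from plant import job; print(job.sign_off())"
```

```text
the job is handed in; nothing more can be done
None
```

The job is handed in: the vial stands upright in the tray, the cover is fully down in the housing with both clips measured back at rest, and the arm still grips the rib and pushes at about 11 N.

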